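Start up the bench supply with the push-button stations

TASK

Start up the bench supply: with the fingertips, gently press the yellow button, then the red one, then the blue one, in that order, each fully in so that it stays down. Leave the black stop button out, and do not pick up, tip or push away the button boxes or the other things on the bench. Finish with the hand clear of everything.

Things in the scene. Friction and masses are not known exactly. Their poses are not given: they have to be found in the camera images.
- yellow_top (a point): centre of the top face of the yellow round mushroom button (control power, first), 42 mm in diameter, flat in the middle, facing straight up; its top is 75 mm above the bench when out and 65 mm when fully in. The point moves with the button. It stands in the middle of its station
- yellow_button (a joint): how far the yellow button is pushed in, m: 0 fully out, 0.010 fully in against its stop. It moves straight down at a push of about 3 N, the same all the way, and stays where it is left (it does not spring back). Its stop is soft: the whole switch sits in a rubber collar that gives another 4 mm at about 5 N per mm, and comes back up
- yellow_station: loose light-grey push-button box with the yellow button on top, 72 x 72 mm, 51 mm high, about 0.45 kg, standing on four rubber feet on the bench; origin at the centre of its underside, z up, x and y along its sides
- red_top (a point): centre of the top face of the red round mushroom button (second), 42 mm in diameter, flat in the middle, facing straight up; its top is 75 mm above the bench when out and 65 mm when fully in. The point moves with the button. It stands in the middle of its station
- red_button (a joint): how far the red button is pushed in, m: 0 fully out, 0.010 fully in against its stop. It moves straight down at a push of about 3 N, the same all the way, and stays where it is left (it does not spring back). Its stop is soft: the whole switch sits in a rubber collar that gives another 4 mm at about 5 N per mm, and comes back up
- red_station: loose light-grey push-button box with the red button on top, 72 x 72 mm, 51 mm high, about 0.45 kg, standing on four rubber feet on the bench; origin at the centre of its underside, z up, x and y along its sides
- blue_top (a point): centre of the top face of the blue round mushroom button (third), 42 mm in diameter, flat in the middle, facing straight up; its top is 75 mm above the bench when out and 65 mm when fully in. The point moves with the button. It stands in the middle of its station
- blue_button (a joint): how far the blue button is pushed in, m: 0 fully out, 0.010 fully in against its stop. It moves straight down at a push of about 3 N, the same all the way, and stays where it is left (it does not spring back). Its stop is soft: the whole switch sits in a rubber collar that gives another 4 mm at about 5 N per mm, and comes back up
- blue_station: loose light-grey push-button box with the blue button on top, 72 x 72 mm, 51 mm high, about 0.45 kg, standing on four rubber feet on the bench; origin at the centre of its underside, z up, x and y along its sides
- black_top (a point): centre of the top face of the black round mushroom button (stop button, to be left out), 42 mm in diameter, flat in the middle, facing straight up; its top is 75 mm above the bench when out and 65 mm when fully in. The point moves with the button. It stands in the middle of its station
- black_button (a joint): how far the black button is pushed in, m: 0 fully out, 0.010 fully in against its stop. It moves straight down at a push of about 3 N, the same all the way, and stays where it is left (it does not spring back). Its stop is soft: the whole switch sits in a rubber collar that gives another 4 mm at about 5 N per mm, and comes back up
- black_station: loose light-grey push-button box with the black button on top, 72 x 72 mm, 51 mm high, about 0.45 kg, standing on four rubber feet on the bench; origin at the centre of its underside, z up, x and y along its sides
- screwdriver: screwdriver with an orange handle lying on the bench beyond the stations, about 200 mm long, 26 mm high; origin under its middle, x along it. Leave alone
- capacitor: bare aluminium capacitor can standing on the bench beyond the stations, 36 mm in diameter, 62 mm tall; origin at the centre of its underside. Leave alone
- multimeter: yellow handheld multimeter lying on its back beyond the stations, 150 x 75 mm, 40 mm high with its dial; origin at the centre of its underside, x along it. Leave alone

How it is judged:
By the outcome, as a careful person would: the job done as asked, in the order asked, and still so for the second after the job is handed in, with the robot touching nothing.
It also fails if it takes over 42 s, if anything falls off the work surface, if the arm or the gripper's body presses on something with over 40 N, if the wrist force passes 120 N, or if a joint passes its speed limit or range.

ROBOT

A 6-joint arm with a two-finger parallel gripper is mounted at the origin on the work surface. World frame = base frame: x ahead of the robot, y to its left, z up, the work surface at z = 0. Lengths are in m, angles in rad, forces in N, time in s.
With the tool pointing down it reaches from about 0.35 to 0.775 m from the base axis. Payload 5.5 kg.
Tool frame: the origin (TCP) lies between the finger pads; the fingertips stand 19 mm ahead of it and the grasp point (between the pads) is the TCP (env.tcp_to_tips is the distance from the TCP to the fingertips, in m); z points along the fingers, y is the direction in which the jaws open and shut (so a half turn about z gives the same grasp; the last joint's range is limited). The gripper opens to 85 mm and grips with 20 to 120 N. Pads are 22 mm wide; open, the fingers measure 114 mm over their backs; the gripper's body (76 mm by 85 mm) begins 54 mm behind the grasp point. The pads swing forward as they close: fully open they stand 13 mm farther back than shut.
Start: joints at [1.196, 0.313, 0.046, 1.304, 0, 1.431], TCP at [0.134, 0.559, 0.215] pointing down, gripper open.
Joint ranges: [-2.76, 2.76], [-0.86, 1.69], [-1.03, 1.26], [-2.2, 2.34], [-1.47, 1.5], [-3.14, 3.14]. Speed limits (rad/s): [2.57, 2.57, 3.14, 3.14, 3.14, 3.14].

INTERFACE

Orientations are given as a unit quaternion [w, x, y, z].
In Python, from workcell import env, eyes, job gives the robot as it stands. The module is installed in compiled form; this text tells all that it offers.
- The arm moves only by the tool move_arm, never from a script. Its argument "commands" is a list of rows, each a list of 3 entries, a list of its own where there are three numbers: the shift along the world's x, y, z as a fraction of full scale, then the turn, a rotation vector about the world's x, y, z as a fraction of full scale, then the gripper command: -1 is shut, 1 is fully open, values between are in proportion. In form: [[[x, y, z], [wx, wy, wz], gripper], ...]. A call has 1 to 5 rows; each row shifts and turns the commanded pose from where the row before left it; what a row does not reach is not made up. Full scale, the value 1, is 0.04 m for a shift and 8 degrees for a turn. A row lasts 1/10 s, in which the tool goes at most 50 mm and 8.59 degrees, less where a joint would pass 70% of its speed; a pose out of reach is approached as far as the arm can. A call with a number of a shift or a turn outside -1 to 1 is refused whole. A call with a gripper value outside its range is refused whole. The fingers move at their own pace and stop on an object; "newtons" is the grip in N (left out, the last holds). Time passes only in rows, so rows that do not move let the fingers close. It gives the time, the measured TCP pose, the force and the opening at its end, in the units of the state.
- env.get_state(): the state, without advancing time (a new reading comes with each control period).
- eyes.read_camera(name): name is "scene" or "top"; returns a dict with "frame" (420x560x3 uint8, red, green, blue), "mtx" (3x3 intrinsics, pixels), "camera_from_world" (4x4, takes a point from world to camera coordinates). Camera axes: x right, y down, z forward; pixel columns grow to the right and rows downward; lengths in m; the calibration is good to about 2 mm. A picture is of the moment at which its call begins. There is no depth.
- job.hand_in(): hands the job in, once; it reports no verdict.
The state is a dict: "clock": time; "joint_pos": joint angles; "qvel": joint speeds; "tau": joint torques, N m; "tcp_pos": TCP position; "orientation": TCP orientation; "wrist_force": force on the tool from outside, world axes, zero at the start; "ft_torque": the same for the moment, N m; "finger_gap": finger opening in m.
Only numpy, scipy, OpenCV 4.12 (cv2) and the standard library are available. Lean on these libraries where they do the work, as an engineer would, in place of code of your own. Each camera call takes 0.05 s, during which the arm holds its last target.

## Working session

There is one attempt and no reset: what is moved stays moved. The work goes in short steps, Python scripts to look and compute and a tool call to move; the robot and the scene stay as the last step left them, time stands still between calls to the robot, and variables do not carry over. Pictures are saved under pics/ and viewed, and the job is handed in when it is done.

Besides the shell and the picture viewer there is one more tool, called after "Request:" by a JSON object that holds its "api" and its "payload", one argument or row to a line. move_arm: Moves the arm, as the interface text tells. Its arguments: {"type":"object","properties":{"commands":{"type":"array","items":{"type":"array"}},"newtons":{"type":"number"}},"required":["commands"]}

```bash
mkdir -p pics
python3 - <<'E'
from workcell import env, eyes, job
import cv2,numpy as np,pickle
s=env.get_state(); print({k:np.round(v,3).tolist() for k,v in s.items()}, env.tcp_to_tips)
d={}
for n in("top","scene"):
    r=eyes.read_camera(n); d[n]=r
    cv2.imwrite(f"pics/{n}0.png",cv2.cvtColor(r["frame"],cv2.COLOR_RGB2BGR))
    print(n,r["mtx"].round(1).tolist(),r["camera_from_world"].round(3).tolist())
pickle.dump(d,open("d0.pkl","wb"))
E
```

```text
{'clock': 0.0, 'joint_pos': [1.196, 0.314, 0.045, 1.304, 0.0, 1.431], 'qvel': [0.001, 0.002, 0.0, 0.0, 0.001, -0.0], 'tau': [0.002, -48.062, 29.853, 0.019, -0.0, -0.0], 'tcp_pos': [0.134, 0.559, 0.214], 'orientation': [-0.0, 0.117, 0.993, -0.001], 'wrist_force': [0.349, 0.641, 0.285], 'ft_torque': [0.035, 0.045, -0.016], 'finger_gap': 0.085} 0.019
top [[423.4, 0.0, 276.2], [0.0, 423.4, 205.4], [0.0, 0.0, 1.0]] [[0.013, -0.999, 0.038, -0.022], [-0.997, -0.016, -0.07, 0.575], [0.07, -0.037, -0.997, 0.835], [0.0, 0.0, 0.0, 1.0]]
scene [[526.2, 0.0, 283.6], [0.0, 526.2, 214.7], [0.0, 0.0, 1.0]] [[-0.805, 0.593, -0.007, 0.459], [0.458, 0.615, -0.642, -0.238], [-0.376, -0.52, -0.767, 1.635], [0.0, 0.0, 0.0, 1.0]]
```

View pics/top0.png

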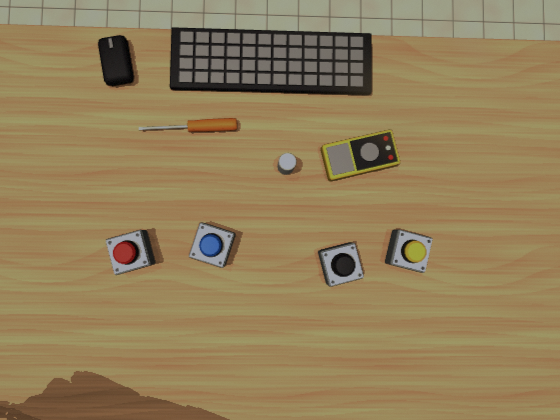

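View pics/scene0.png

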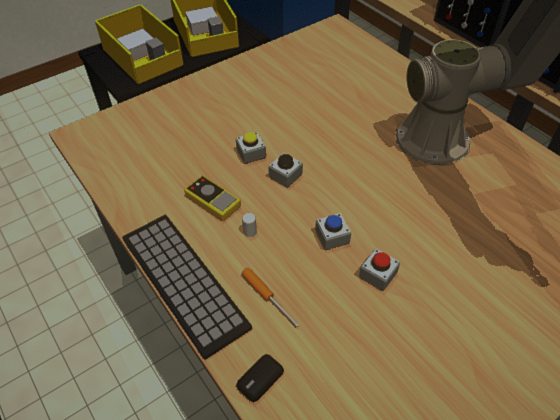

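The top view shows red near (125,252), blue (211,245), black (343,265) and yellow (415,251). The scene view shows the same four in the same order. I'll measure them more closely in enlarged crops.

```bash
cat > h.py <<'E'
import cv2,numpy as np
def ray(r,uv,z):
    T=r["camera_from_world"];R=T[:3,:3];t=T[:3,3];c=-R.T@t
    d=R.T@np.linalg.inv(r["mtx"])@np.array([uv[0],uv[1],1.]);return c+d*(z-c[2])/d[2]
def proj(r,p):
    T=r["camera_from_world"];q=r["mtx"]@(T[:3,:3]@np.array(p)+T[:3,3]);return q[:2]/q[2]
def blob(r,uv,col,rad=18):
    f=cv2.cvtColor(r["frame"],cv2.COLOR_RGB2HSV)
    x,y=map(int,uv);s=f[y-rad:y+rad,x-rad:x+rad].astype(int)
    H,S,V=s[...,0],s[...,1],s[...,2]
    m={"yellow":(abs(H-29)<5)&(S>150)&(V>120),"red":((H<6)|(H>174))&(S>150),"blue":(abs(H-110)<12)&(S>130),"black":(V<50)}[col].astype(np.uint8)
    n,l,st,c=cv2.connectedComponentsWithStats(m)
    k=1+np.argmax(st[1:,4]);return c[k]+[x-rad,y-rad],st[k]
E
python3 - <<'E'
import pickle,cv2,numpy as np
from h import *
d=pickle.load(open("d0.pkl","rb"))
P={"top":dict(yellow=(415,251),red=(125,252),blue=(211,245),black=(343,265)),"scene":dict(yellow=(250,139),red=(382,261),blue=(334,223),black=(286,161))}
for n in P:
  for c,uv in P[n].items():
    b,st=blob(d[n],uv,c); print(n,c,b.round(1),st,[ray(d[n],b,z).round(4) for z in(.07,.075)])
  f=cv2.cvtColor(d[n]["frame"],cv2.COLOR_RGB2BGR)
  t=[cv2.resize(f[uv[1]-30:uv[1]+30,uv[0]-35:uv[0]+35],None,fx=5.7,fy=5,interpolation=2)[:300,:399] for uv in P[n].values()]
  cv2.imwrite(f"pics/{n}_crop.png",np.vstack([np.hstack(t[:2]),np.hstack(t[2:])]))
E
```

```text
top yellow [415.4 251.3] [  9  10  20  18 275] [array([ 0.4882, -0.279 ,  0.07  ]), array([ 0.4884, -0.2771,  0.075 ])]
top red [124.3 252.1] [  6   7  23  23 410] [array([0.4801, 0.2708, 0.07  ]), array([0.4804, 0.2692, 0.075 ])]
top blue [210.2 244.7] [  6   7  23  22 393] [array([0.496 , 0.1117, 0.07  ]), array([0.4961, 0.1111, 0.075 ])]
top black [342.6 264.3] [  6   6  24  23 428] [array([ 0.462 , -0.1388,  0.07  ]), array([ 0.4623, -0.1378,  0.075 ])]
scene yellow [249.9 136.6] [12 11 13 10 98] [array([ 0.489 , -0.2758,  0.07  ]), array([ 0.4919, -0.271 ,  0.075 ])]
scene red [381.4 259.5] [  9  10  17  14 184] [array([0.4819, 0.2754, 0.07  ]), array([0.4849, 0.2776, 0.075 ])]
scene blue [333.7 221.2] [ 11  11  15  12 142] [array([0.4974, 0.1165, 0.07  ]), array([0.5003, 0.1194, 0.075 ])]
scene black [285.1 161.5] [ 10  12  15  14 161] [array([ 0.468 , -0.1305,  0.07  ]), array([ 0.4711, -0.1263,  0.075 ])]
```

View pics/top_crop.png

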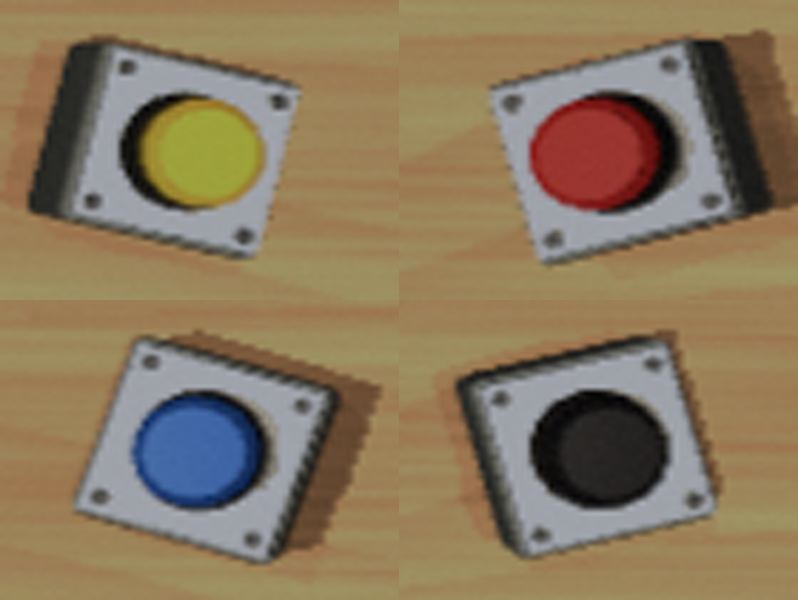

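View pics/scene_crop.png

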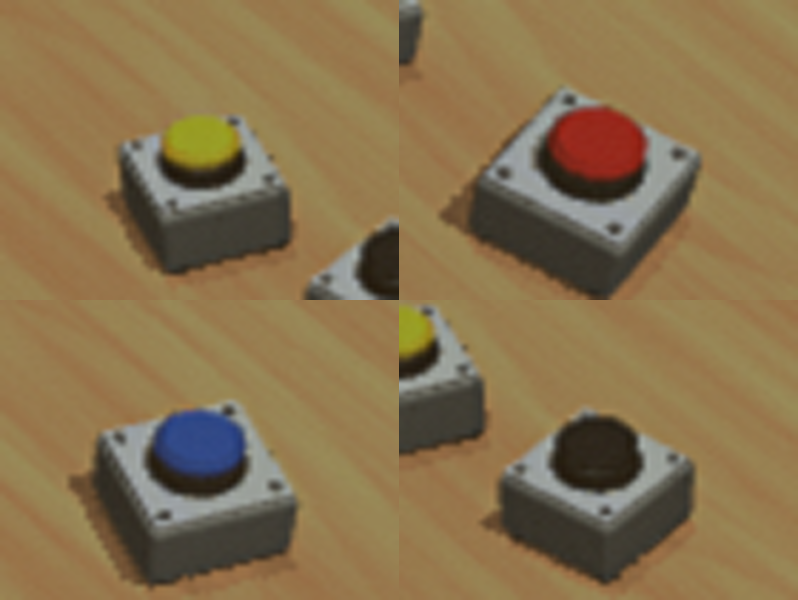

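Request:
{"api": "move_arm", "payload": {
  "commands": [
    [[0.65, -0.9, 0], [0, 0, 0], -1],
    [[0.65, -0.9, 0], [0, 0, 0], -1],
    [[0.65, -0.9, 0], [0, 0, 0], -1],
    [[0.65, -0.9, 0], [0, 0, 0], -1],
    [[0.65, -0.9, 0], [0, 0, 0], -1]
  ],
  "newtons": 20
}}

```text
clock: 0.6
tcp_pos: [0.2642, 0.3776, 0.215]
orientation: [-0.0, 0.117, 0.993, -0.0]
wrist_force: [0.9, 0.1, -0.0]
finger_gap: 0.0121
```

Request:
{"api": "move_arm", "payload": {
  "commands": [
    [[0.65, -0.9, 0], [0, 0, 0], -1],
    [[0.65, -0.9, 0], [0, 0, 0], -1],
    [[0.65, -0.9, 0], [0, 0, 0], -1],
    [[0.65, -0.9, 0], [0, 0, 0], -1],
    [[0.65, -0.9, 0], [0, 0, 0], -1]
  ]
}}

```text
clock: 1.1
tcp_pos: [0.3943, 0.1976, 0.2152]
orientation: [-0.0, 0.117, 0.993, 0.0]
wrist_force: [-0.4, 1.3, -1.4]
finger_gap: 0.0002
```

Request:
{"api": "move_arm", "payload": {
  "commands": [
    [[0.2, -1, 0], [0, 0, 0], -1],
    [[0.2, -1, 0], [0, 0, 0], -1],
    [[0.2, -1, 0], [0, 0, 0], -1],
    [[0.2, -1, 0], [0, 0, 0], -1],
    [[0.2, -1, 0], [0, 0, 0], -1]
  ]
}}

```text
clock: 1.6
tcp_pos: [0.4336, -0.0024, 0.2151]
orientation: [-0.0, 0.117, 0.993, 0.0]
wrist_force: [0.1, 0.3, 0.2]
finger_gap: 0.0006
```

Request:
{"api": "move_arm", "payload": {
  "commands": [
    [[0.2, -1, 0], [0, 0, 0], -1],
    [[0.2, -1, 0], [0, 0, 0], -1],
    [[0.2, -1, 0], [0, 0, 0], -1],
    [[0.2, -1, 0], [0, 0, 0], -1],
    [[0.2, -1, 0], [0, 0, 0], -1]
  ]
}}

```text
clock: 2.1
tcp_pos: [0.4736, -0.2024, 0.215]
orientation: [-0.0, 0.117, 0.993, 0.0]
wrist_force: [0.9, -0.2, 0.4]
finger_gap: 0.0001
```

Request:
{"api": "move_arm", "payload": {
  "commands": [
    [[0.2, -0.92, 0], [0, 0, 0], -1],
    [[0.18, -0.92, 0], [0, 0, 0], -1],
    [[0, 0, -1], [0, 0, 0], -1],
    [[0, 0, -1], [0, 0, 0], -1],
    [[0, 0, -0.4], [0, 0, 0], -1]
  ]
}}

```text
clock: 2.6
tcp_pos: [0.4866, -0.2732, 0.1148]
orientation: [-0.003, 0.118, 0.993, 0.002]
wrist_force: [0.5, -0.3, 0.1]
finger_gap: -0.0002
```

```bash
cat > look.py <<'E'
import sys,cv2,numpy as np
from workcell import env,eyes
from h import *
tag,u1,v1,u2,v2=sys.argv[1],*map(int,sys.argv[2:6])
s=env.get_state();print(s["clock"],s["tcp_pos"].round(4),s["wrist_force"].round(2))
tip=np.array(s["tcp_pos"])-[0,0,.019]
t=[]
for n,(u,v) in(("top",(u1,v1)),("scene",(u2,v2))):
    r=eyes.read_camera(n);f=cv2.cvtColor(r["frame"],cv2.COLOR_RGB2BGR);print(n,"tip at",proj(r,tip).round(1))
    f=f[v-50:v+50,u-40:u+40];t.append(cv2.resize(f,(400,500),interpolation=cv2.INTER_CUBIC))
cv2.imwrite(f"pics/{tag}.png",np.hstack(t))
E
python3 look.py y1 415 251 250 139
```

```text
2.6 [ 0.4866 -0.2732  0.1148] [ 0.48 -0.27  0.14]
top tip at [417.4 252.7]
scene tip at [250.6 130. ]
```

View pics/y1.png

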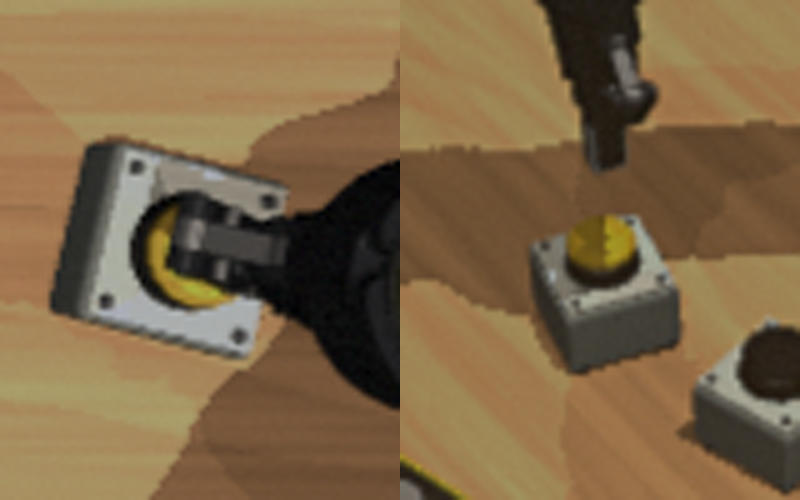

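The tips are above the yellow button, but they don't appear where I projected them: about (412,248) in the top view against a predicted (417,253). I'll zoom in before pressing.

```bash
cat > look.py <<'E'
import sys,cv2,numpy as np
from workcell import env,eyes
from h import *
tag,u1,v1,u2,v2=sys.argv[1],*map(int,sys.argv[2:6])
t=[]
for n,(u,v) in(("top",(u1,v1)),("scene",(u2,v2))):
    s=env.get_state();tip=np.array(s["tcp_pos"])-[0,0,.019];print(s["clock"],s["tcp_pos"].round(4),s["wrist_force"].round(2))
    r=eyes.read_camera(n);f=cv2.cvtColor(r["frame"],cv2.COLOR_RGB2BGR)
    p=proj(r,tip);print(n,"tip at",p.round(1), "tcp", proj(r,s["tcp_pos"]).round(1))
    K=10;a,b=u-20,v-25
    g=cv2.resize(f[b:b+50,a:a+40],(400,500),interpolation=cv2.INTER_CUBIC)
    g=cv2.convertScaleAbs(g,alpha=1.6,beta=20)
    cv2.drawMarker(g,(int((p[0]-a+.5)*K),int((p[1]-b+.5)*K)),(255,0,255),cv2.MARKER_CROSS,16,1)
    t.append(g)
cv2.imwrite(f"pics/{tag}.png",np.hstack(t))
E
python3 look.py y2 415 251 250 135
```

```text
2.7 [ 0.4866 -0.2728  0.1157] [ 0.79  0.33 -0.54]
top tip at [417.4 252.7] tcp [421.3 253.1]
2.75 [ 0.4879 -0.2736  0.1179] [-0.42 -0.39  0.36]
scene tip at [250.1 129.3] tcp [249.7 124.2]
```

View pics/y2.png

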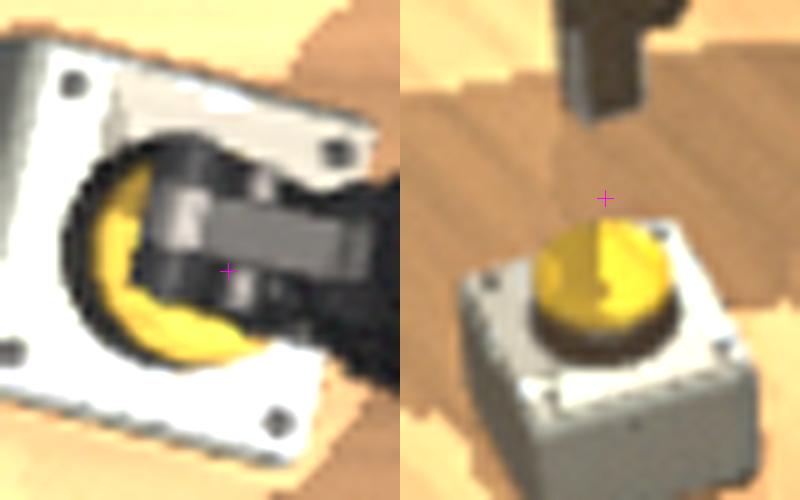

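Run:
```python
import pickle,cv2,numpy as np
from h import *
d=pickle.load(open("d0.pkl","rb"));t,s=d["top"],d["scene"]
P=lambda r:r["mtx"]@r["camera_from_world"][:3]
def tri(a,b):
    X=cv2.triangulatePoints(P(t),P(s),np.array(a,float).reshape(2,1),np.array(b,float).reshape(2,1))[:,0];X=X[:3]/X[3]
    return X.round(4),(proj(t,X)-a).round(1),(proj(s,X)-b).round(1)
print("tip",tri((413.5,249),(249.7,121.5)))
for c,a,b in(("y",(415.4,251.3),(249.9,136.6)),("r",(124.3,252.1),(381.4,259.5)),("b",(210.2,244.7),(333.7,221.2))): print(c,tri(a,b))
from workcell import env
q=env.get_state();print(q["clock"],q["tcp_pos"].round(4),q["joint_pos"].round(4))
```

```text
tip (array([ 0.4982, -0.2501,  0.148 ]), array([ 1.8, -2. ]), array([1.1, 0.2]))
y (array([ 0.4874, -0.2796,  0.0667]), array([-0.3,  0.4]), array([-0.2, -0. ]))
r (array([0.4793, 0.2728, 0.0648]), array([-0.3,  0.3]), array([-0.2,  0. ]))
b (array([0.495 , 0.113 , 0.0647]), array([-0.3,  0.4]), array([-0.3,  0. ]))
2.8 [ 0.4889 -0.2743  0.1195] [-6.5450e-01  3.3200e-01 -1.6720e-01  1.0722e+00  1.0000e-04 -4.1970e-01]
```

```bash
python3 look.py y3 415 251 250 135
```

```text
2.8 [ 0.4889 -0.2743  0.1195] [0.83 0.32 0.48]
top tip at [418.9 251.5] tcp [422.8 251.9]
2.85 [ 0.4896 -0.2747  0.1204] [-0.49 -0.36  0.29]
scene tip at [249.3 128.7] tcp [248.9 123.6]
```

View pics/y3.png

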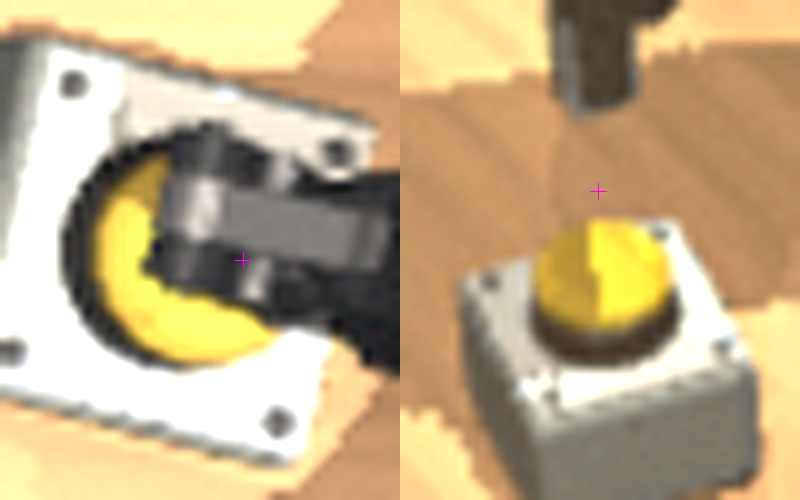

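Request:
{"api": "move_arm", "payload": {
  "commands": [
    [[0, 0, -0.2], [0, 0, 0], -1],
    [[0, 0, -0.2], [0, 0, 0], -1],
    [[0, 0, -0.1], [0, 0, 0], -1],
    [[0, 0, 0], [0, 0, 0], -1],
    [[0, 0, 0], [0, 0, 0], -1]
  ]
}}

```text
clock: 3.4
tcp_pos: [0.4889, -0.2742, 0.0992]
orientation: [-0.0, 0.117, 0.993, 0.0]
wrist_force: [-0.1, 0.1, -0.4]
finger_gap: -0.0001
```

```bash
python3 look.py y4 415 251 250 135
```

```text
3.4 [ 0.4889 -0.2742  0.0992] [-0.11  0.15 -0.43]
top tip at [414.9 251.1] tcp [418.6 251.5]
3.45 [ 0.4891 -0.2744  0.0994] [-0.02 -0.1   0.5 ]
scene tip at [250.  134.2] tcp [249.6 129.2]
```

View pics/y4.png

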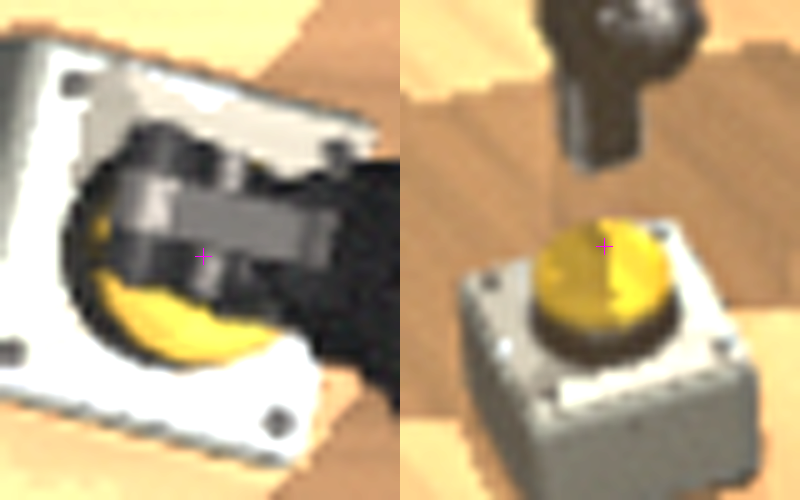

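Run:
```python
import cv2,numpy as np
from workcell import env,eyes
from h import *
s=env.get_state();T=np.array(s["tcp_pos"]);print(T,s["clock"])
t=[]
for n,(u,v) in(("top",(440,240)),("scene",(250,110))):
    r=eyes.read_camera(n);f=cv2.cvtColor(r["frame"],cv2.COLOR_RGB2BGR)
    a,b=u-50,v-60;K=4;a=max(a,0)
    g=cv2.convertScaleAbs(cv2.resize(f[b:b+120,a:a+100],(400,480),interpolation=cv2.INTER_CUBIC),alpha=2,beta=30)
    cv2.imwrite(f"pics/w_{n}_raw.png",g)
    for dz,c in((-.019,(255,0,255)),(0,(0,255,0)),(.054,(255,255,0)),(.1,(0,0,255))):
        p=proj(r,T+[0,0,dz]);cv2.drawMarker(g,(int((p[0]-a+.5)*K),int((p[1]-b+.5)*K)),c,cv2.MARKER_CROSS,12,2)
    t.append(g)
cv2.imwrite("pics/w1.png",np.hstack(t))
```

```text
[ 0.48913478 -0.27446287  0.09953397] 3.5
```

View pics/w1.png

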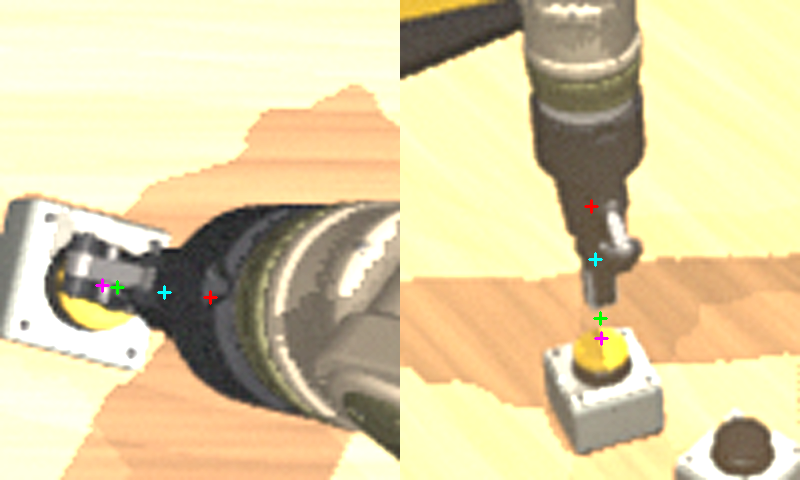

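Brightened, the scene view shows tan pads below the dark fingers, reaching the projected tip near (250,134), so the kinematics hold. I'll press down in small, force-checked steps.

Request:
{"api": "move_arm", "payload": {
  "commands": [
    [[0, 0, -0.1], [0, 0, 0], -1],
    [[0, 0, -0.1], [0, 0, 0], -1],
    [[0, 0, -0.1], [0, 0, 0], -1],
    [[0, 0, 0], [0, 0, 0], -1]
  ]
}}

```text
clock: 4.0
tcp_pos: [0.4885, -0.2739, 0.0864]
orientation: [-0.001, 0.117, 0.993, 0.0]
wrist_force: [-0.2, 0.5, 0.3]
finger_gap: 0.0001
```

Request:
{"api": "move_arm", "payload": {
  "commands": [
    [[0, 0, -0.05], [0, 0, 0], -1],
    [[0, 0, -0.05], [0, 0, 0], -1],
    [[0, 0, 0], [0, 0, 0], -1]
  ]
}}

```text
clock: 4.3
tcp_pos: [0.4889, -0.2743, 0.083]
orientation: [-0.0, 0.117, 0.993, 0.0]
wrist_force: [0.6, 0.2, 0.2]
finger_gap: -0.0001
```

```bash
cat > w.py <<'E'
import sys,cv2,numpy as np
from workcell import env,eyes
from h import *
tag,u1,v1,u2,v2=sys.argv[1],*map(int,sys.argv[2:6])
s=env.get_state();T=np.array(s["tcp_pos"]);print(T.round(4),s["clock"],s["wrist_force"].round(2))
t=[]
for n,(u,v) in(("top",(u1,v1)),("scene",(u2,v2))):
    r=eyes.read_camera(n);f=cv2.cvtColor(r["frame"],cv2.COLOR_RGB2BGR)
    K=8;a,b=u-25,v-35
    g=cv2.convertScaleAbs(cv2.resize(f[b:b+70,a:a+50],(400,560),interpolation=cv2.INTER_CUBIC),alpha=2,beta=30)
    for dz,c in((-.019,(255,0,255)),(0,(0,255,0))):
        p=proj(r,T+[0,0,dz]);print(n,p.round(1));cv2.drawMarker(g,(int((p[0]-a+.5)*K),int((p[1]-b+.5)*K)),c,cv2.MARKER_CROSS,8,1)
    t.append(g)
cv2.imwrite(f"pics/{tag}.png",np.hstack(t))
E
python3 w.py y5 415 251 250 130
```

```text
[ 0.4889 -0.2743  0.083 ] 4.3 [0.57 0.25 0.21]
top [411.8 250.8]
top [415.4 251.2]
scene [250.3 138.4]
scene [250.  133.5]
```

View pics/y5.png

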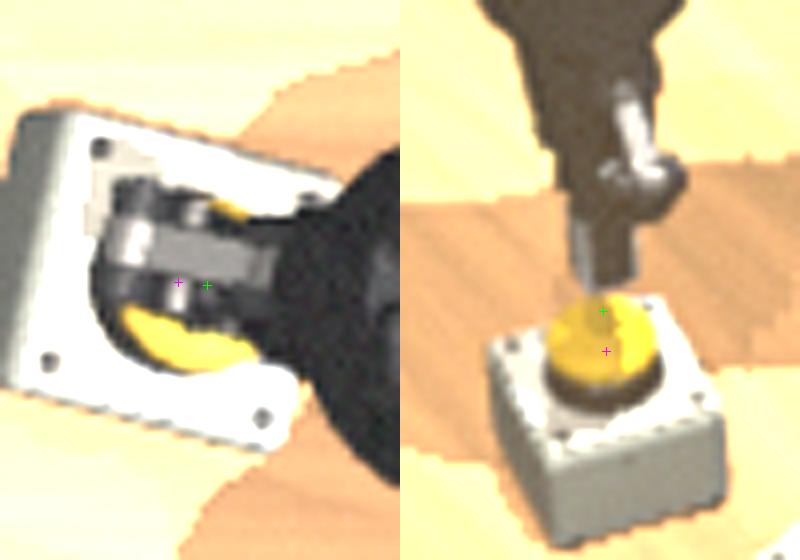

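There is still no contact: the button hasn't moved and the force is about zero, though the projected tips are below the button's top. The scene view shows the finger ends just above the button, at about (249,131). The tips must be shorter than stated, so I'll keep going down in small guarded steps.

Request:
{"api": "move_arm", "payload": {
  "commands": [
    [[0, 0, -0.1], [0, 0, 0], -1],
    [[0, 0, -0.1], [0, 0, 0], -1],
    [[0, 0, 0], [0, 0, 0], -1]
  ]
}}

```text
clock: 4.7
tcp_pos: [0.4885, -0.274, 0.0745]
orientation: [-0.001, 0.117, 0.993, 0.0]
wrist_force: [1.0, -0.0, 0.5]
finger_gap: 0.0
```

```bash
python3 w.py y6 415 251 250 130
```

```text
[ 0.4885 -0.274   0.0745] 4.7 [ 0.98 -0.04  0.46]
top [410.1 250.8]
top [413.6 251.2]
scene [250.7 140.6]
scene [250.3 135.7]
```

View pics/y6.png

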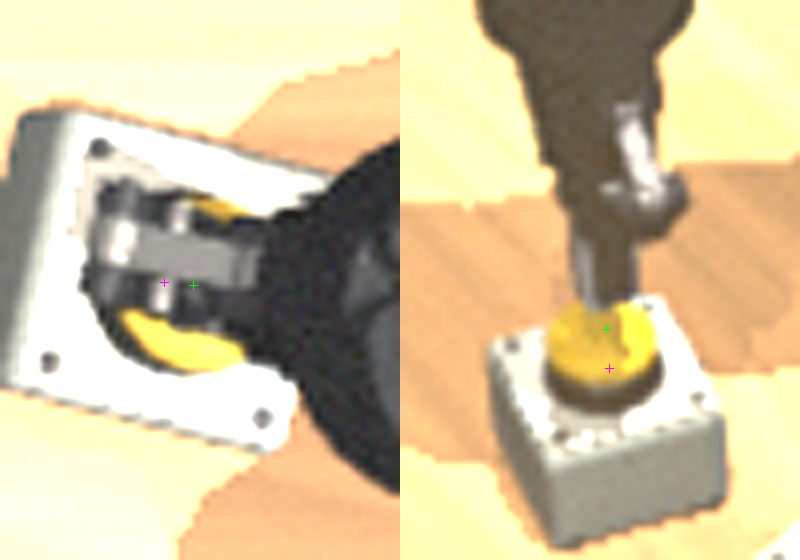

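Request:
{"api": "move_arm", "payload": {
  "commands": [
    [[0, 0, -0.1], [0, 0, 0], -1],
    [[0, 0, -0.05], [0, 0, 0], -1],
    [[0, 0, 0], [0, 0, 0], -1]
  ]
}}

```text
clock: 5.1
tcp_pos: [0.4887, -0.2741, 0.0689]
orientation: [-0.0, 0.117, 0.993, 0.0]
wrist_force: [0.2, -0.3, -0.4]
finger_gap: 0.0002
```

Request:
{"api": "move_arm", "payload": {
  "commands": [
    [[0, 0, -0.05], [0, 0, 0], -1],
    [[0, 0, -0.05], [0, 0, 0], -1],
    [[0, 0, 0], [0, 0, 0], -1]
  ]
}}

```text
clock: 5.4
tcp_pos: [0.4888, -0.2742, 0.065]
orientation: [-0.0, 0.117, 0.993, 0.0]
wrist_force: [-0.9, -0.7, 0.3]
finger_gap: 0.0002
```

```bash
python3 w.py y7 415 251 250 130
```

```text
[ 0.4888 -0.2742  0.065 ] 5.4 [-0.88 -0.69  0.3 ]
top [408.5 250.5]
top [412.  250.9]
scene [250.7 143. ]
scene [250.4 138.2]
```

View pics/y7.png

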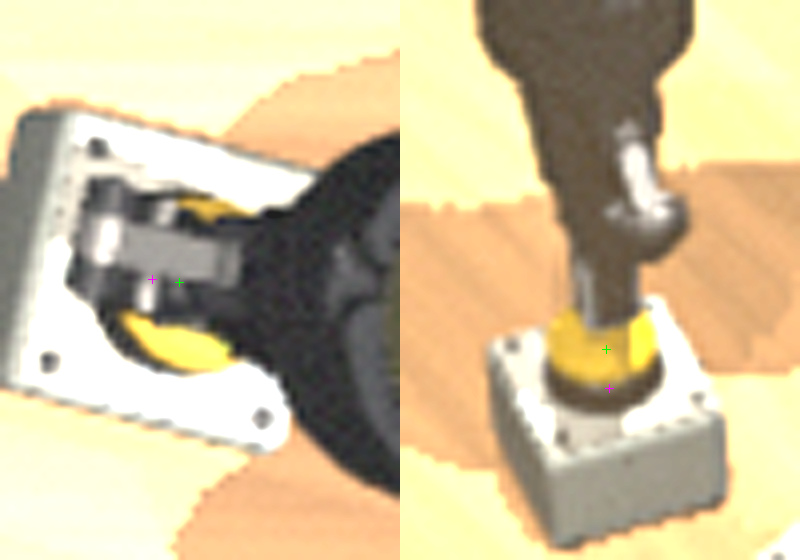

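Run:
```python
import cv2,numpy as np
from workcell import env
s=env.get_state();print(s["tau"].round(2),s["ft_torque"].round(2),s["wrist_force"].round(2))
t=[cv2.resize(cv2.imread(f"pics/{n}.png")[280:430,530:680],(266,500),interpolation=2) for n in("y5","y6","y7")]
cv2.imwrite("pics/cmp.png",np.hstack(t))
```

```text
[ -0.   -48.12  26.55  -0.    -0.     0.  ] [ 0.02  0.   -0.02] [ 0.74 -0.07  0.06]
```

View pics/cmp.png

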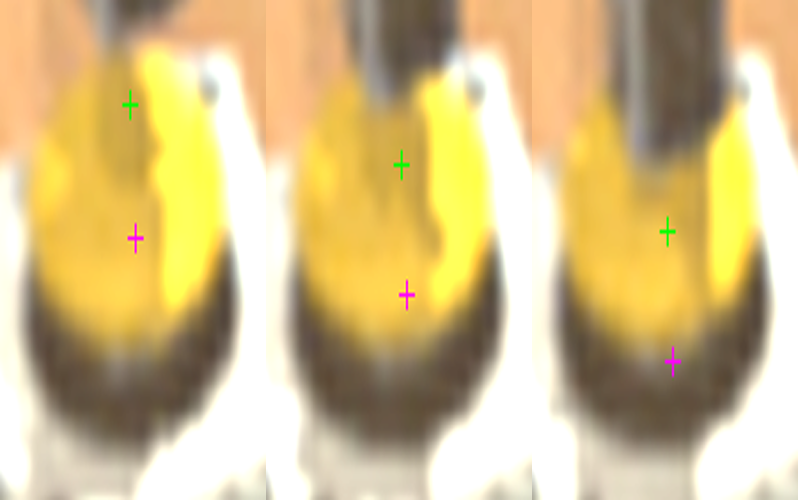

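Request:
{"api": "move_arm", "payload": {
  "commands": [
    [[0, 0, -0.05], [0, 0, 0], -1],
    [[0, 0, 0], [0, 0, 0], -1]
  ]
}}

```text
clock: 5.7
tcp_pos: [0.4889, -0.2743, 0.0631]
orientation: [-0.0, 0.117, 0.993, 0.0]
wrist_force: [-0.6, 0.2, -0.1]
finger_gap: 0.0003
```

Request:
{"api": "move_arm", "payload": {
  "commands": [
    [[0, 0, -0.05], [0, 0, 0], -1],
    [[0, 0, 0], [0, 0, 0], -1]
  ]
}}

```text
clock: 5.9
tcp_pos: [0.4888, -0.2742, 0.0611]
orientation: [-0.0, 0.117, 0.993, 0.0]
wrist_force: [-0.3, -0.1, 0.5]
finger_gap: 0.0001
```

```bash
python3 w.py y8 415 251 250 130
```

```text
[ 0.4888 -0.2742  0.0611] 5.9 [-0.28 -0.11  0.47]
top [407.8 250.4]
top [411.3 250.8]
scene [250.8 144. ]
scene [250.4 139.2]
```

View pics/y8.png

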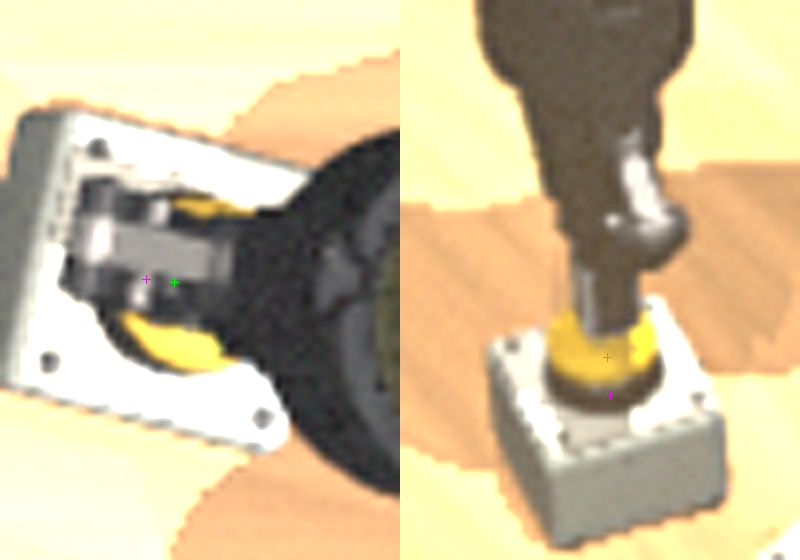

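Request:
{"api": "move_arm", "payload": {
  "commands": [
    [[0, 0, -0.05], [0, 0, 0], -1],
    [[0, 0, 0], [0, 0, 0], -1]
  ]
}}

```text
clock: 6.2
tcp_pos: [0.4888, -0.2742, 0.0591]
orientation: [-0.0, 0.117, 0.993, 0.0]
wrist_force: [-0.3, 0.2, 0.3]
finger_gap: 0.0003
```

Request:
{"api": "move_arm", "payload": {
  "commands": [
    [[0, 0, -0.05], [0, 0, 0], -1],
    [[0, 0, 0], [0, 0, 0], -1]
  ]
}}

```text
clock: 6.4
tcp_pos: [0.4892, -0.2745, 0.0573]
orientation: [0.0, 0.117, 0.993, -0.0]
wrist_force: [-0.1, -0.3, 0.9]
finger_gap: 0.0004
```

Request:
{"api": "move_arm", "payload": {
  "commands": [
    [[0, 0, -0.05], [0, 0, 0], -1],
    [[0, 0, 0], [0, 0, 0], -1]
  ]
}}

```text
clock: 6.6
tcp_pos: [0.4892, -0.2745, 0.0554]
orientation: [0.0, 0.117, 0.993, -0.0]
wrist_force: [0.6, 0.4, 3.4]
finger_gap: -0.0001
```

```bash
python3 w.py y9 415 251 250 130
```

```text
[ 0.4892 -0.2745  0.0554] 6.6 [0.61 0.37 3.36]
top [407.  250.1]
top [410.4 250.5]
scene [250.7 145.4]
scene [250.4 140.6]
```

View pics/y9.png

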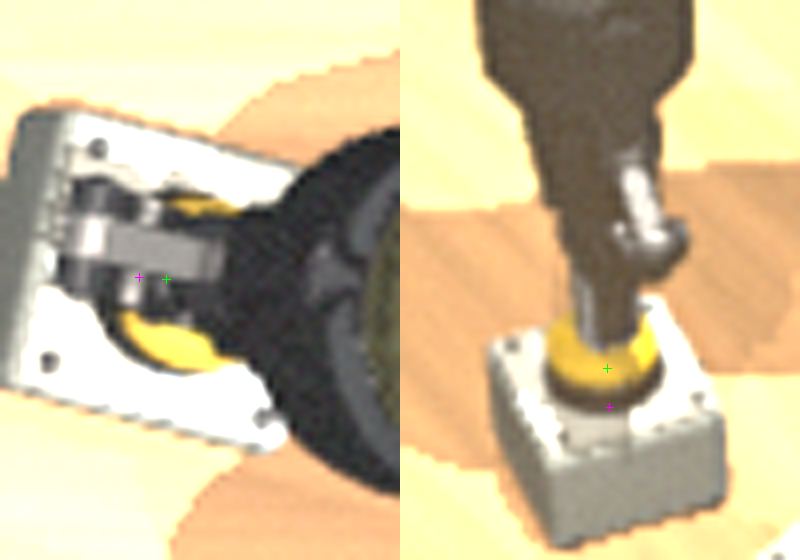

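Contact: 3.4 N upward with the TCP at 0.0554, and the button is starting down. I'll carry on until the force rises above the 3 N plateau.

Request:
{"api": "move_arm", "payload": {
  "commands": [
    [[0, 0, -0.05], [0, 0, 0], -1],
    [[0, 0, -0.05], [0, 0, 0], -1],
    [[0, 0, 0], [0, 0, 0], -1]
  ]
}}

```text
clock: 7.0
tcp_pos: [0.4891, -0.2744, 0.0511]
orientation: [0.0, 0.117, 0.993, 0.0]
wrist_force: [0.4, 0.3, 2.1]
finger_gap: -0.0002
```

Request:
{"api": "move_arm", "payload": {
  "commands": [
    [[0, 0, -0.05], [0, 0, 0], -1],
    [[0, 0, 0], [0, 0, 0], -1]
  ]
}}

```text
clock: 7.2
tcp_pos: [0.4891, -0.2744, 0.0491]
orientation: [0.0, 0.117, 0.993, 0.0]
wrist_force: [0.1, 0.0, 1.9]
finger_gap: -0.0001
```

Request:
{"api": "move_arm", "payload": {
  "commands": [
    [[0, 0, -0.05], [0, 0, 0], -1],
    [[0, 0, 0], [0, 0, 0], -1]
  ]
}}

```text
clock: 7.4
tcp_pos: [0.4892, -0.2745, 0.0475]
orientation: [0.0, 0.117, 0.993, -0.0]
wrist_force: [-0.5, 0.1, 6.2]
finger_gap: -0.0002
```

Request:
{"api": "move_arm", "payload": {
  "commands": [
    [[0, 0, -0.03], [0, 0, 0], -1],
    [[0, 0, 0], [0, 0, 0], -1]
  ]
}}

```text
clock: 7.6
tcp_pos: [0.4893, -0.2746, 0.0469]
orientation: [0.0, 0.117, 0.993, -0.0]
wrist_force: [-1.3, 0.9, 8.8]
finger_gap: -0.0004
```

Force is 8.8 N, well above the plateau and on the collar, so yellow is fully in. I'll lift straight up and check.

Request:
{"api": "move_arm", "payload": {
  "commands": [
    [[0, 0, 0.2], [0, 0, 0], -1],
    [[0, 0, 0.8], [0, 0, 0], -1],
    [[0, 0, 1], [0, 0, 0], -1],
    [[0, 1, 0], [0, 0, 0], -1],
    [[0, 1, 0], [0, 0, 0], -1]
  ]
}}

```text
clock: 8.1
tcp_pos: [0.4897, -0.1947, 0.1273]
orientation: [0.001, 0.118, 0.993, -0.0]
wrist_force: [0.4, 1.0, 0.0]
finger_gap: -0.0002
```

```bash
python3 w.py y10 415 251 250 135
```

```text
[ 0.4897 -0.1947  0.1273] 8.1 [0.39 1.02 0.02]
top [377.3 250.7]
top [380.2 251.1]
scene [265.2 142. ]
scene [264.9 136.8]
```

View pics/y10.png

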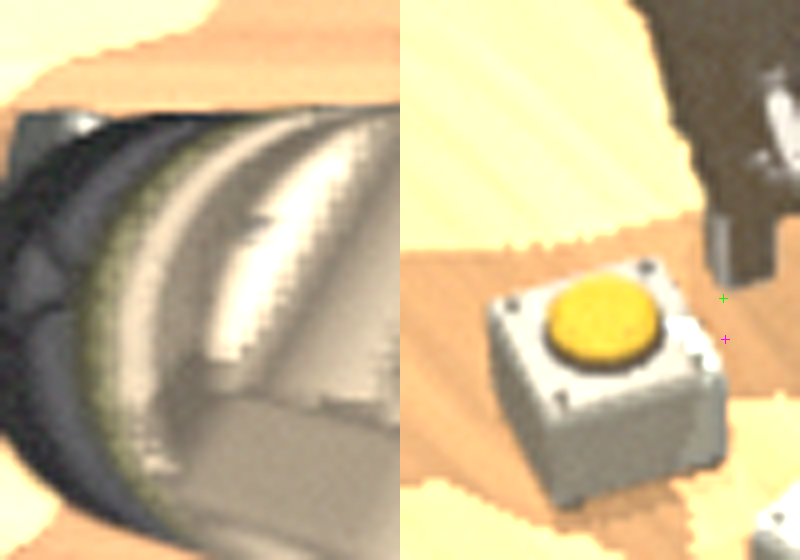

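The scene view shows the yellow cap sunk, with hardly any dark skirt showing, and its station unmoved. Now to red.

Request:
{"api": "move_arm", "payload": {
  "commands": [
    [[0, 1, 0], [0, 0, 0], -1],
    [[0, 1, 0], [0, 0, 0], -1],
    [[0, 1, 0], [0, 0, 0], -1],
    [[0, 1, 0], [0, 0, 0], -1],
    [[0, 1, 0], [0, 0, 0], -1]
  ]
}}

```text
clock: 8.7
tcp_pos: [0.4886, 0.0068, 0.1258]
orientation: [-0.0, 0.117, 0.993, -0.0]
wrist_force: [1.1, 0.1, 0.1]
finger_gap: 0.0002
```

Request:
{"api": "move_arm", "payload": {
  "commands": [
    [[0, 1, 0], [0, 0, 0], -1],
    [[0, 1, 0], [0, 0, 0], -1],
    [[0, 1, 0], [0, 0, 0], -1],
    [[0, 1, 0], [0, 0, 0], -1],
    [[0, 1, 0], [0, 0, 0], -1]
  ]
}}

```text
clock: 9.2
tcp_pos: [0.4888, 0.2069, 0.1257]
orientation: [-0.0, 0.117, 0.993, -0.0]
wrist_force: [1.7, 0.2, 0.6]
finger_gap: 0.0001
```

Request:
{"api": "move_arm", "payload": {
  "commands": [
    [[-0.1, 1, 0], [0, 0, 0], -1],
    [[-0.1, 0.7, 0], [0, 0, 0], -1],
    [[0, 0, -0.5], [0, 0, 0], -1],
    [[0, 0, -0.5], [0, 0, 0], -1],
    [[0, 0, 0], [0, 0, 0], -1]
  ]
}}

```text
clock: 9.7
tcp_pos: [0.4787, 0.2728, 0.083]
orientation: [-0.003, 0.117, 0.993, -0.002]
wrist_force: [-0.5, -0.4, 0.0]
finger_gap: 0.0003
```

```bash
python3 w.py r1 125 252 382 255
```

```text
[0.4787 0.2728 0.083 ] 9.7 [-0.48 -0.44  0.05]
top [124.2 252.8]
top [120.8 253.2]
scene [381.3 259.6]
scene [382.4 255. ]
```

View pics/r1.png

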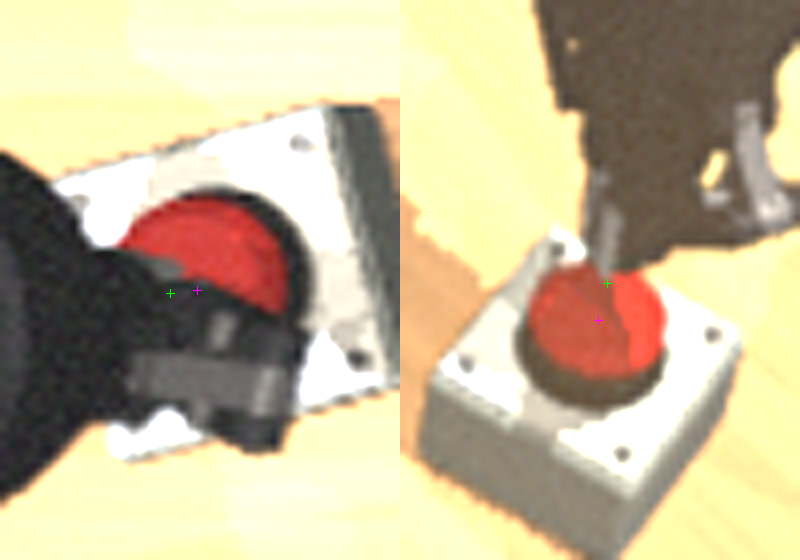

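Red: the tips are above the cap, with the finger bottom near (383,254) and the cap centre near (382,259) in the scene view. I'll let it settle and go down carefully.

Request:
{"api": "move_arm", "payload": {
  "commands": [
    [[0, 0, -0.1], [0, 0, 0], -1],
    [[0, 0, 0], [0, 0, 0], -1],
    [[0, 0, 0], [0, 0, 0], -1]
  ]
}}

```text
clock: 10.1
tcp_pos: [0.4815, 0.2735, 0.0827]
orientation: [0.0, 0.117, 0.993, 0.0]
wrist_force: [0.5, -0.1, 0.9]
finger_gap: -0.0003
```

```bash
python3 w.py r2 125 252 382 255
```

```text
[0.4815 0.2735 0.0827] 10.1 [ 0.49 -0.12  0.86]
top [123.9 251.3]
top [120.6 251.7]
scene [380.7 260.4]
scene [381.7 255.8]
```

View pics/r2.png

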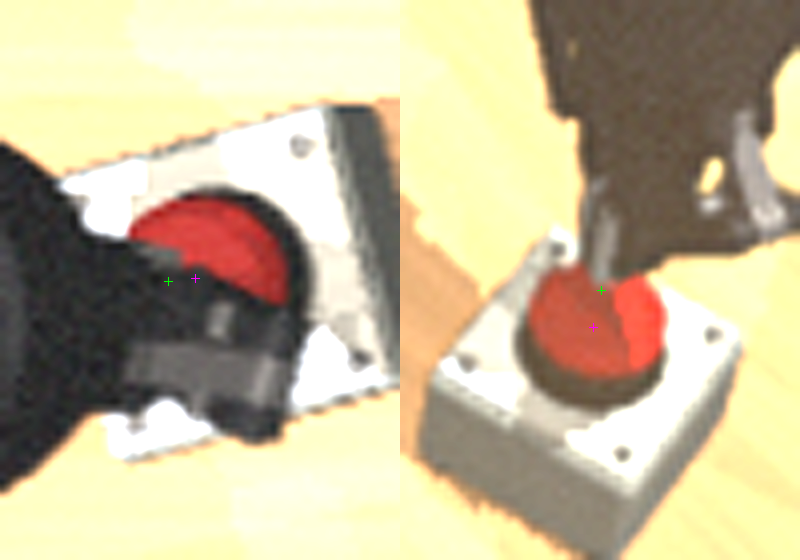

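Request:
{"api": "move_arm", "payload": {
  "commands": [
    [[0, 0, -0.15], [0, 0, 0], -1],
    [[0, 0, -0.15], [0, 0, 0], -1],
    [[0, 0, -0.1], [0, 0, 0], -1],
    [[0, 0, 0], [0, 0, 0], -1]
  ]
}}

```text
clock: 10.6
tcp_pos: [0.4802, 0.2734, 0.0651]
orientation: [-0.001, 0.117, 0.993, -0.0]
wrist_force: [-0.8, -0.3, -1.1]
finger_gap: 0.0003
```

Request:
{"api": "move_arm", "payload": {
  "commands": [
    [[0, 0, -0.05], [0, 0, 0], -1],
    [[0, 0, -0.05], [0, 0, 0], -1],
    [[0, 0, -0.05], [0, 0, 0], -1],
    [[0, 0, 0], [0, 0, 0], -1]
  ]
}}

```text
clock: 11.0
tcp_pos: [0.4809, 0.2736, 0.0599]
orientation: [-0.0, 0.117, 0.993, -0.0]
wrist_force: [-0.3, -0.4, 0.2]
finger_gap: -0.0002
```

```bash
python3 w.py r3 125 252 382 255
```

```text
[0.4809 0.2736 0.0599] 11.0 [-0.28 -0.36  0.24]
top [127.6 251.1]
top [124.5 251.5]
scene [379.6 265.7]
scene [380.7 261.2]
```

View pics/r3.png

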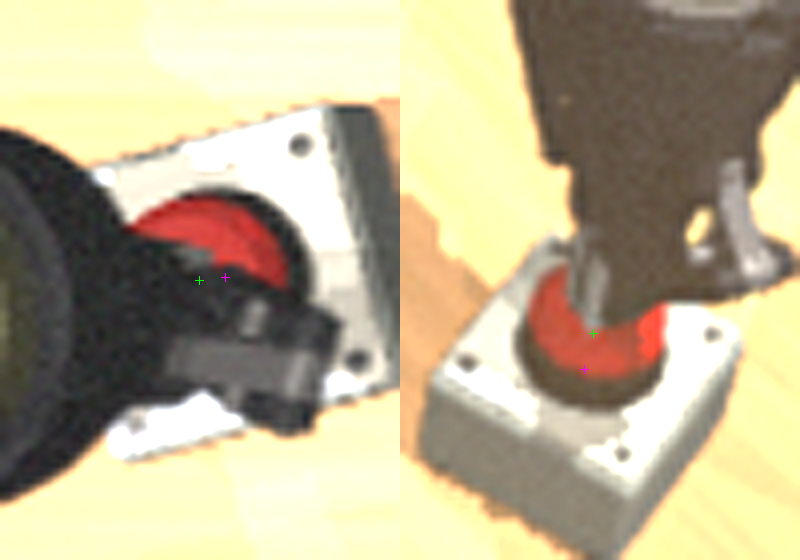

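Request:
{"api": "move_arm", "payload": {
  "commands": [
    [[0, 0, -0.05], [0, 0, 0], -1],
    [[0, 0, -0.05], [0, 0, 0], -1],
    [[0, 0, 0], [0, 0, 0], -1]
  ]
}}

```text
clock: 11.4
tcp_pos: [0.4813, 0.2738, 0.0563]
orientation: [0.0, 0.117, 0.993, 0.0]
wrist_force: [0.4, 0.2, 3.1]
finger_gap: -0.0002
```

Request:
{"api": "move_arm", "payload": {
  "commands": [
    [[0, 0, -0.05], [0, 0, 0], -1],
    [[0, 0, -0.05], [0, 0, 0], -1],
    [[0, 0, 0], [0, 0, 0], -1]
  ]
}}

```text
clock: 11.7
tcp_pos: [0.4813, 0.2738, 0.052]
orientation: [0.0, 0.117, 0.993, 0.0]
wrist_force: [0.8, 0.6, 1.7]
finger_gap: 0.0
```

Request:
{"api": "move_arm", "payload": {
  "commands": [
    [[0, 0, -0.05], [0, 0, 0], -1],
    [[0, 0, -0.03], [0, 0, 0], -1],
    [[0, 0, 0], [0, 0, 0], -1]
  ]
}}

```text
clock: 12.0
tcp_pos: [0.4812, 0.2737, 0.0488]
orientation: [0.0, 0.117, 0.993, 0.0]
wrist_force: [0.3, 0.4, 2.6]
finger_gap: 0.0004
```

Request:
{"api": "move_arm", "payload": {
  "commands": [
    [[0, 0, -0.04], [0, 0, 0], -1],
    [[0, 0, 0], [0, 0, 0], -1]
  ]
}}

```text
clock: 12.2
tcp_pos: [0.4813, 0.2738, 0.0476]
orientation: [0.0, 0.117, 0.993, 0.0]
wrist_force: [0.3, 0.3, 5.4]
finger_gap: 0.0003
```

Request:
{"api": "move_arm", "payload": {
  "commands": [
    [[0, 0, -0.02], [0, 0, 0], -1],
    [[0, 0, 0], [0, 0, 0], -1]
  ]
}}

```text
clock: 12.4
tcp_pos: [0.4814, 0.2738, 0.0472]
orientation: [0.0, 0.117, 0.993, 0.0]
wrist_force: [-0.0, -0.3, 8.1]
finger_gap: 0.0005
```

Red is on its stop at 8.1 N. Lifting and moving toward blue.

Request:
{"api": "move_arm", "payload": {
  "commands": [
    [[0, 0, 0.2], [0, 0, 0], -1],
    [[0, 0, 0.8], [0, 0, 0], -1],
    [[0, 0, 0.5], [0, 0, 0], -1],
    [[0.1, -1, 0], [0, 0, 0], -1],
    [[0.1, -1, 0], [0, 0, 0], -1]
  ]
}}

```text
clock: 12.9
tcp_pos: [0.4889, 0.1936, 0.1071]
orientation: [0.0, 0.116, 0.993, 0.0]
wrist_force: [0.3, -0.5, 0.1]
finger_gap: 0.0
```

Request:
{"api": "move_arm", "payload": {
  "commands": [
    [[0.1, -1, 0], [0, 0, 0], -1],
    [[0.1, -1, 0], [0, 0, 0], -1],
    [[0, 0, -0.5], [0, 0, 0], -1],
    [[0, 0, 0], [0, 0, 0], -1],
    [[0, 0, 0], [0, 0, 0], -1]
  ]
}}

```text
clock: 13.4
tcp_pos: [0.4959, 0.1137, 0.0862]
orientation: [-0.001, 0.117, 0.993, -0.0]
wrist_force: [-0.1, -0.3, 0.4]
finger_gap: 0.0002
```

```bash
python3 w.py b1 211 245 334 220; python3 w.py r4 125 252 382 255
```

```text
[0.4959 0.1137 0.0862] 13.4 [-0.13 -0.32  0.37]
top [209.3 244.7]
top [208.1 244.9]
scene [333.4 220.9]
scene [333.9 216.2]
[0.4969 0.1144 0.0869] 13.5 [-0.34  0.58 -0.15]
top [209.  244.1]
top [207.7 244.4]
scene [333.3 221.1]
scene [333.8 216.3]
```

View pics/b1.png

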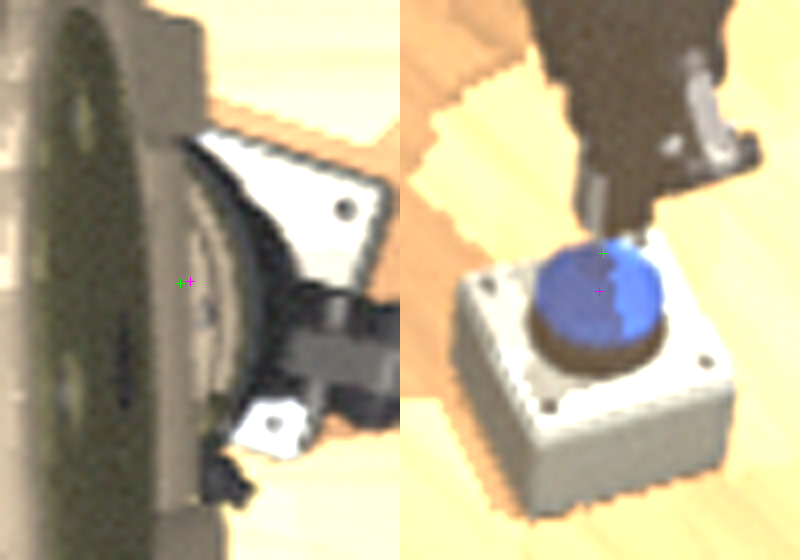

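View pics/r4.png

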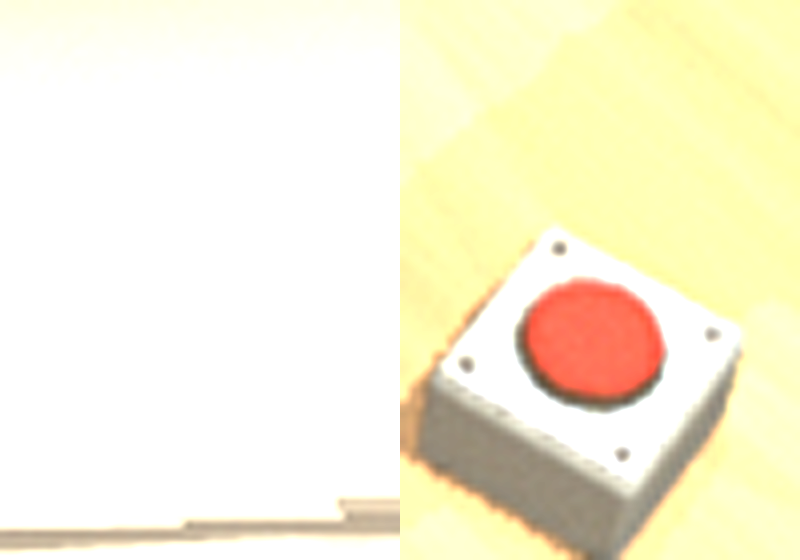

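Red has sunk and its box is unmoved. In the scene view the fingertips sit straight above the blue cap, centre about (334,220). Pressing the same way.

Request:
{"api": "move_arm", "payload": {
  "commands": [
    [[0, 0, -0.2], [0, 0, 0], -1],
    [[0, 0, -0.2], [0, 0, 0], -1],
    [[0, 0, -0.15], [0, 0, 0], -1],
    [[0, 0, -0.1], [0, 0, 0], -1],
    [[0, 0, 0], [0, 0, 0], -1]
  ]
}}

```text
clock: 14.1
tcp_pos: [0.4963, 0.1136, 0.0596]
orientation: [-0.001, 0.117, 0.993, -0.0]
wrist_force: [-0.8, -1.0, -0.1]
finger_gap: -0.0002
```

```bash
python3 w.py b2 211 245 334 220
```

```text
[0.4963 0.1136 0.0596] 14.1 [-0.78 -0.96 -0.11]
top [211.  244.2]
top [209.9 244.4]
scene [332.6 227.5]
scene [333.1 222.9]
```

View pics/b2.png

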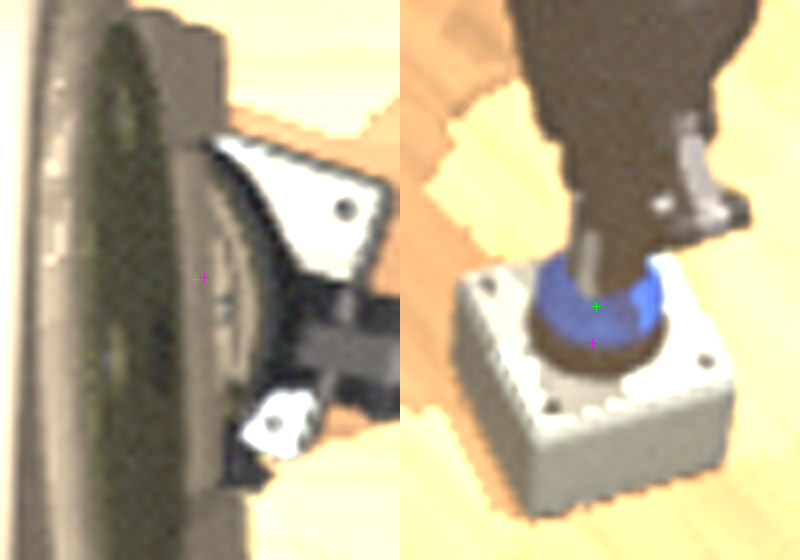

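The tips sit at the middle of the blue cap. Pressing.

Request:
{"api": "move_arm", "payload": {
  "commands": [
    [[0, 0, -0.05], [0, 0, 0], -1],
    [[0, 0, -0.05], [0, 0, 0], -1],
    [[0, 0, 0], [0, 0, 0], -1]
  ]
}}

```text
clock: 14.5
tcp_pos: [0.4975, 0.1137, 0.0568]
orientation: [0.001, 0.117, 0.993, 0.0]
wrist_force: [-0.2, 0.6, 2.0]
finger_gap: -0.0002
```

Request:
{"api": "move_arm", "payload": {
  "commands": [
    [[0, 0, -0.05], [0, 0, 0], -1],
    [[0, 0, -0.05], [0, 0, 0], -1],
    [[0, 0, 0], [0, 0, 0], -1]
  ]
}}

```text
clock: 14.8
tcp_pos: [0.4974, 0.1136, 0.0525]
orientation: [0.0, 0.117, 0.993, 0.0]
wrist_force: [0.8, -0.5, 1.8]
finger_gap: 0.0002
```

Request:
{"api": "move_arm", "payload": {
  "commands": [
    [[0, 0, -0.05], [0, 0, 0], -1],
    [[0, 0, -0.03], [0, 0, 0], -1],
    [[0, 0, 0], [0, 0, 0], -1]
  ]
}}

```text
clock: 15.1
tcp_pos: [0.4973, 0.1137, 0.0492]
orientation: [0.0, 0.117, 0.993, 0.0]
wrist_force: [0.8, 0.1, 2.5]
finger_gap: -0.0001
```

Request:
{"api": "move_arm", "payload": {
  "commands": [
    [[0, 0, -0.04], [0, 0, 0], -1],
    [[0, 0, 0], [0, 0, 0], -1]
  ]
}}

```text
clock: 15.3
tcp_pos: [0.4974, 0.1137, 0.0479]
orientation: [0.0, 0.117, 0.993, 0.0]
wrist_force: [0.2, -0.9, 5.7]
finger_gap: 0.0002
```

Request:
{"api": "move_arm", "payload": {
  "commands": [
    [[0, 0, -0.03], [0, 0, 0], -1],
    [[0, 0, 0], [0, 0, 0], -1]
  ]
}}

```text
clock: 15.5
tcp_pos: [0.4975, 0.1137, 0.0471]
orientation: [0.001, 0.117, 0.993, 0.0]
wrist_force: [-0.1, -0.2, 7.7]
finger_gap: -0.0003
```

Request:
{"api": "move_arm", "payload": {
  "commands": [
    [[0, 0, 0.2], [0, 0, 0], -1],
    [[0, 0, 0.8], [0, 0, 0], -1],
    [[0, 0, 1], [0, 0, 0], -1],
    [[0, 0, 1], [0, 0, 0], -1],
    [[0, 0, 0.8], [0, 0, 0], -1]
  ]
}}

```text
clock: 16.0
tcp_pos: [0.4963, 0.1137, 0.2004]
orientation: [-0.0, 0.117, 0.993, 0.0]
wrist_force: [0.9, 0.3, -0.1]
finger_gap: -0.0
```

Request:
{"api": "move_arm", "payload": {
  "commands": [
    [[-0.5, 0.9, 0], [0, 0, 0], -1],
    [[-0.5, 0.9, 0], [0, 0, 0], -1],
    [[-0.5, 0.9, 0], [0, 0, 0], -1],
    [[-0.5, 0.9, 0], [0, 0, 0], -1],
    [[-0.5, 0.9, 0], [0, 0, 0], -1]
  ]
}}

```text
clock: 16.5
tcp_pos: [0.3951, 0.2945, 0.1982]
orientation: [-0.001, 0.117, 0.993, -0.0]
wrist_force: [0.1, 0.9, -0.3]
finger_gap: -0.0003
```

Request:
{"api": "move_arm", "payload": {
  "commands": [
    [[-0.5, 0.9, 0], [0, 0, 0], -1],
    [[-0.5, 0.9, 0], [0, 0, 0], -1],
    [[-0.5, 0.9, 0], [0, 0, 0], -1],
    [[-0.5, 0.9, 0], [0, 0, 0], -1],
    [[0, 0, 0], [0, 0, 0], -1]
  ]
}}

```text
clock: 17.0
tcp_pos: [0.3138, 0.4405, 0.1978]
orientation: [-0.001, 0.114, 0.993, -0.0]
wrist_force: [0.1, -1.2, 0.1]
finger_gap: 0.0002
```

Run:
```python
from workcell import env, eyes
from h import *
import pickle
d=pickle.load(open("d0.pkl","rb"))
s=env.get_state();print(s["clock"],s["tcp_pos"].round(3),s["qvel"].round(2))
P={"top":dict(yellow=(415,251),red=(125,252),blue=(211,245),black=(343,265)),"scene":dict(yellow=(250,139),red=(382,261),blue=(334,223),black=(286,161))}
for n in P:
  r=eyes.read_camera(n);t=[]
  for c,uv in P[n].items():
    print(n,c,blob(d[n],uv,c)[0].round(1),blob(r,uv,c)[0].round(1))
    t.append(np.vstack([cv2.resize(cv2.cvtColor(q["frame"],cv2.COLOR_RGB2BGR)[uv[1]-30:uv[1]+30,uv[0]-20:uv[0]+20],(200,300),interpolation=2) for q in(d[n],r)]))
  cv2.imwrite(f"pics/end_{n}.png",np.hstack(t)); cv2.imwrite(f"pics/full_{n}.png",cv2.cvtColor(r["frame"],cv2.COLOR_RGB2BGR))
```

```text
17.0 [0.314 0.44  0.198] [-0.07 -0.02 -0.03  0.01 -0.04 -0.05]
top yellow [415.4 251.3] [413.6 251.2]
top red [124.3 252.1] [126. 252.]
top blue [210.2 244.7] [210.5 244.6]
top black [342.6 264.3] [342.6 264.3]
scene yellow [249.9 136.6] [250.2 139.1]
scene red [381.4 259.5] [380.9 261.8]
scene blue [333.7 221.2] [333.4 223.4]
scene black [285.1 161.5] [285.2 161.4]
```

View pics/end_scene.png

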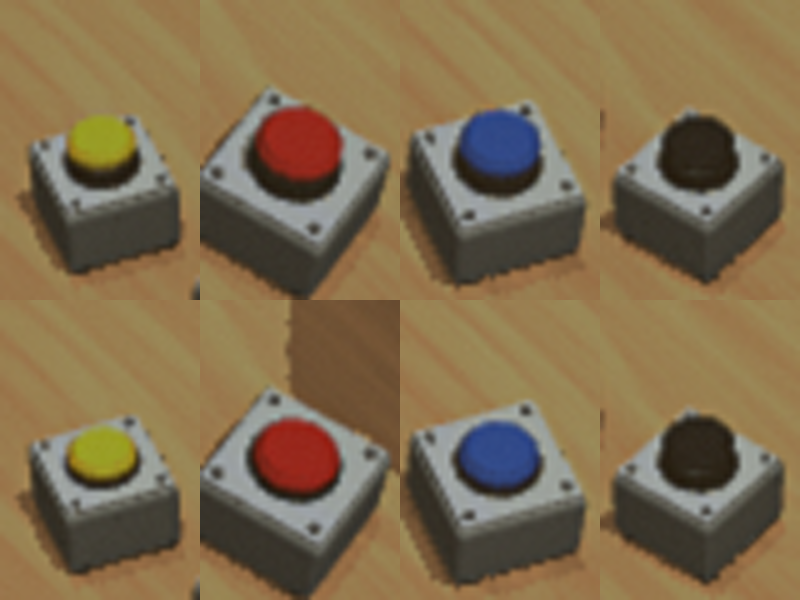

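View pics/end_top.png

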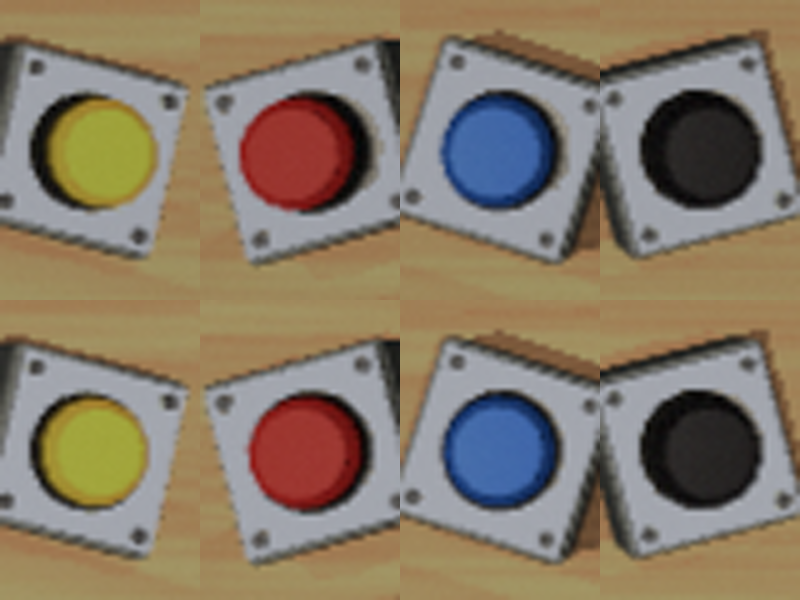

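View pics/full_scene.png

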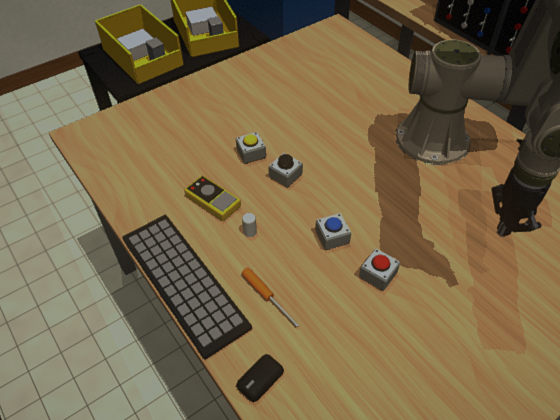

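Before and after, the yellow, red and blue caps each drop about 2.2–2.5 px in the scene view, which is about 10 mm. Black and all the boxes are unchanged, and the hand is well clear. Settling, then handing in.

Request:
{"api": "move_arm", "payload": {
  "commands": [
    [[0, 0, 0], [0, 0, 0], -1],
    [[0, 0, 0], [0, 0, 0], -1],
    [[0, 0, 0], [0, 0, 0], -1]
  ]
}}

```text
clock: 17.4
tcp_pos: [0.3176, 0.4367, 0.1986]
orientation: [-0.0, 0.118, 0.993, -0.0]
wrist_force: [0.1, 0.7, 0.4]
finger_gap: 0.0001
```

```bash
python3 -c "
from workcell import job
print(job.hand_in())"
```

```text
the job is handed in; nothing more can be done
None
```

I pressed yellow, then red, then blue with the closed fingertips. Each went down at about 2–3 N until the force rose to 8–9 N on its soft stop. I then lifted the hand clear and handed the job in at 17.4 s; no verdict is reported.

**Last checks:** in before-and-after pictures all three caps sank by the same amount, about the full 10 mm, and stayed down. Black was still out, and the four boxes, screwdriver, capacitor and multimeter looked unmoved. The hand was about 0.2 m above the bench, touching nothing.

**One disagreement:** the fingertips touched the buttons with the TCP reading about 37 mm lower than the stated 19 mm tip distance implies (about 0.057 m, not 0.094 m). I never found the cause. I went by wrist force and the pictures instead, and all three buttons gave the same contact and stop heights.

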